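Bar the bench air pump just over compression and set its brake

ROBOT

A 7-joint arm with a two-finger parallel gripper is mounted at the origin on a cart in front of the work surface, level with it; the furniture and walls round the work are solid. World frame = base frame: x ahead of the robot, y to its left, z up, the work surface at z = 0. Lengths are in m, angles in rad, forces in N, time in s.
With the tool pointing down it reaches from about 0.425 to 1.025 m from the base axis. Payload 3.6 kg.
Tool frame: the origin (TCP) lies midway between the tips of the shut fingers; the grasp point (between the pads) lies 19 mm behind it (manip.grip_depth is the distance from the TCP to the grasp point, in m); z points along the fingers, x is the direction in which the jaws open and shut, and the axes are right-handed (so a half turn about z gives the same grasp; the last joint's range is limited). The gripper opens to 85 mm and grips with 20 to 120 N. Pads are 22 mm wide; open, the fingers measure 114 mm over their backs; the gripper's body (76 mm by 85 mm) begins 54 mm behind the grasp point. The pads swing forward as they close: fully open they stand 13 mm farther back than shut.
Start: joints at [1.175, 0.591, 0.048, 1.609, -0.033, 0.943, -0.034], TCP at [0.216, -0.692, 0.231] pointing down, gripper open.
Joint ranges: [-2.69, 2.69], [-0.47, 2.24], [-1.27, 1.36], [0.19, 2.51], [-1.53, 4.68], [0.08, 2.07], [-3.09, 3.09]. Speed limits (rad/s): [2.57, 2.57, 3.14, 3.14, 3.14, 3.14, 3.14].

INTERFACE

Orientations are given as a rotation vector (axis times angle).
In Python, from cell import manip gives the robot as it stands. The module is installed in compiled form; this text tells all that it offers.
- The arm moves only by the tool drive_tool, never from a script. Its argument "plan" is a list of rows, each an object with "offset": the shift along the tool's x, y, z in units of 50 mm (1.0 is 50 mm), a list of three; "rot": the turn, a rotation vector about the tool's x, y, z in units of 6 degrees (1.0 is 6 degrees), a list of three; "claw": the opening, from -1 (shut) to 1 (fully open). A call has 1 to 12 rows; each row is the pose to reach, as a shift and turn from the pose commanded when the call began, along the tool's axes at that moment; what a row does not reach only later rows make up. A row lasts 1/10 s, in which the tool goes at most 50 mm and 8.59 degrees, less where a joint would pass 70% of its speed; a pose out of reach is approached as far as the arm can. A call with a gripper value outside its range is refused whole. The fingers move at their own pace and stop on an object; "newtons" is the grip in N (left out, the last holds). Time passes only in rows, so rows that repeat a pose let the fingers close. It gives the time, the measured TCP pose, the force and the opening at its end, in the units of the state.
- manip.observe(): the state, without advancing time (a new reading comes with each control period).
- manip.get_image(name): name is "side" or "top"; returns the picture (400x640x3 uint8, red, green, blue); there is no depth.
- manip.camera_params(name): a dict with "fx", "fy", "cx", "cy" (pixels), "T" (4x4, takes a point from camera to world coordinates). Camera axes: x right, y up, looking along -z (the intrinsics and any distortion apply to the point x, -y, -z); pixel columns grow to the right and rows downward; lengths in m; the calibration is good to about 2 mm. A picture is of the moment at which its call begins. camera_params takes no time and is no camera call.
- manip.hand_in(): hands the job in, once; it reports no verdict.
The state is a dict: "t": time; "q": joint angles; "qvel": joint speeds; "joint_efforts": joint torques, N m; "position": TCP position; "eef_rot": TCP orientation; "force": force on the tool from outside, world axes, zero at the start; "ft_torque": the same for the moment, N m; "width": finger opening in m.
Only numpy, scipy, OpenCV 4.12 (cv2) and the standard library are available. Lean on these libraries where they do the work, as an engineer would, in place of code of your own. Each camera call takes 0.05 s, during which the arm holds its last target.

TASK

Turn the bench air pump's flywheel clockwise (seen from above) by its red handle, slowly, with a light grip and without forcing it, feeling the resistance build up, until it has just gone over compression, where the resistance lets go: stop within about 25 degrees past that point and let go of the handle. Then slide the yellow brake tab towards the flywheel until the shoe is fully home against the rim, without shifting the wheel, and leave everything else on the bench where it is.

Things in the scene. Friction and masses are not known exactly. Their poses are not given: they have to be found in the camera images.
- pump: bench air pump fixed to the worktop: aluminium base plate 235 x 265 x 12 mm, grey crankcase 116 x 116 mm to 60 mm height, finned cylinder lying along +x (top 67 mm). Origin on the worktop under the upright crankshaft; z up; the brake lies on the pump's -y side. Its place and yaw vary.
- shaft_axis (a point): Point on the upright crankshaft axis at the flywheel's top face, 82 mm above the worktop. Dead centre (end of compression) lies 57 to 132 degrees of clockwise turn ahead of the start and cannot be seen, as the wheel is clamped to the shaft at another angle each time. The shaft has an inner stop at 0 to 75 degrees behind the start and one 57 degrees past dead centre.
- flywheel: Level dark steel wheel, 150 mm diameter, 16 mm thick; origin on the shaft axis at its underside, 66 mm up (hub nut to 88 mm). Its yaw does not tell where dead centre is. Bearing friction takes about 2.5 N at the handle while it moves, none when stopped; from 45 degrees before dead centre the force climbs to about 10 N (some 6 degrees before), then drops back to 2.5 N at dead centre and stays so.
- handle_mid (a point): Middle of the red handle on the flywheel: upright sleeve 17 mm in diameter, 40 mm tall (87 to 127 mm above the worktop), free to spin on its pin, 58 mm from the shaft axis. Pinch it from above and lead it round. Let go before dead centre, the loaded wheel springs back; past it, it stays. Finger forces on the pump, both fingers added, must stay under 60 N: a grip of 15 N is ample.
- telltale_tip (a point): tip of a small brass pin (8 mm diameter) on the crankcase's -x face, driven by the crankshaft: it moves out along the pump's -x by only 0.2 mm per radian that the shaft turns, too little to see or measure; at dead centre its tip is 70.46 mm from the shaft axis.
- brake_tab (a point): Upper part of the yellow brake tab, 100 mm above the worktop, mid thickness: upright plate 34 mm wide (pump x), 12 mm thick (pump y), yellow from 64 to 112 mm height. Off the wheel it is about 150 mm from the shaft axis on the pump's -y side; it slides along the pump's +y about 20 mm until the shoe meets the rim. It takes about 4 N to slide and stays where left.
- brake (a joint): travel of the brake slide in m: 0 fully off, about 0.020 when the shoe touches the rim
- timer: white lab timer 62 x 62 x 18 mm, a bystander; origin under its centre
- vial_1: glass vial with a blue cap, 21 mm diameter, 50 mm tall, a bystander; origin under its centre
- marker_pen: marker pen 14 x 131 x 15 mm, a bystander
- dropper_2: small white dropper bottle, blue collar and black tip, 33 mm diameter, 94 mm tall, a bystander; origin under its centre
- bottle_blue: square white bottle with a blue cap, 69 x 90 x 168 mm, a bystander; origin under its centre

How it is judged:
On the way:
1. the shaft rests 2 to 26 degrees past dead centre with the handle let go and the brake still off (x of telltale_tip in the frame of pump between -0.070551 and -0.070467 m and contact force between the fingers and flywheel below 0.1 N and angular speed of flywheel below 0.1 rad/s and value of joint brake below 0.01 m), for 0.2 s.
At the end, for the whole second after the job is handed in: the shaft is at rest 2 to 26 degrees past dead centre (telltale tip 70.467 to 70.551 mm from the shaft axis along the pump's -x) and the brake slide is at least 18.5 mm in, its shoe on the rim (x of telltale_tip in the frame of pump between -0.070551 and -0.070467 m and angular speed of flywheel below 0.05 rad/s and value of joint brake above 0.0185 m); the robot touches nothing.
It fails at once if the shaft is turned more than 40 degrees past dead centre (x of telltale_tip in the frame of pump below -0.0706 m).
It fails at once if the fingers press the pump, flywheel, handle or brake with more than 60 N in all (squeeze of both fingers and push added up) (contact force between the fingers and pump above 60 N).
It fails at once if a bystander is moved more than 30 mm (distance of any of timer, dropper_2, bottle_blue, vial_1, marker_pen from where it was at the start of the episode above 0.03 m).
It also fails if it takes over 67 s, if anything falls off the work surface, if the arm or the gripper's body presses on something with over 40 N, if the wrist force passes 120 N, or if a joint passes its speed limit or range.

## Working session

There is one attempt and no reset: what is moved stays moved. The work goes in short steps, Python scripts to look and compute and a tool call to move; the robot and the scene stay as the last step left them, time stands still between calls to the robot, and variables do not carry over. Pictures are saved under pics/ and viewed, and the job is handed in when it is done.

Besides the shell and the picture viewer there is one more tool, called after "Request:" by a JSON object that holds its "op" and its "data". drive_tool: Moves the arm, as the interface text tells. Its arguments: {"type":"object","properties":{"plan":{"type":"array","items":{"type":"object","properties":{"offset":{"type":"array","items":{"type":"number"}},"rot":{"type":"array","items":{"type":"number"}},"claw":{"type":"number"}}}},"newtons":{"type":"number"}},"required":["plan"]}

```bash
mkdir -p pics
python3 - <<'E'
from cell import manip
import cv2,numpy as np
print(manip.observe())
for n in("side","top"):
    im=manip.get_image(n);cv2.imwrite(f"pics/{n}0.png",im[:,:,::-1]);p=manip.camera_params(n);print(n,{k:np.round(v,4).tolist() if not isinstance(v,str) else v for k,v in p.items()})
print(manip.grip_depth)
E
```

```text
{'t': 0.0, 'q': array([ 1.17450168,  0.59215421,  0.04829213,  1.60982561, -0.03328056,
        0.94270376, -0.03368241]), 'qvel': array([-2.04543730e-04, -2.90552033e-04, -6.76794964e-04,  4.37699186e-04,
        8.96195832e-04, -2.28471038e-04,  4.25045398e-05]), 'joint_efforts': array([ 3.33204580e-04, -5.48684871e+01,  1.54659167e+00, -1.98121476e+01,
        9.33743577e-03,  8.79302592e-03, -8.52028251e-06]), 'position': array([ 0.21594552, -0.69122256,  0.23011422]), 'eef_rot': array([-2.53017734,  1.86011339,  0.00301894]), 'force': array([-0.63326776, -0.36104853,  0.43035983]), 'ft_torque': array([ 0.02945237,  0.02976422, -0.01657069]), 'width': 0.08518801507113931}
side {'fx': 400.6717, 'fy': 400.6717, 'cx': 317.7423, 'cy': 205.9631, 'T': [[0.9868, -0.1068, 0.122, 0.6903], [0.1621, 0.6541, -0.7389, -0.9477], [-0.0009, 0.7489, 0.6627, 0.94], [0.0, 0.0, 0.0, 1.0]]}
top {'fx': 366.1012, 'fy': 366.1012, 'cx': 326.4293, 'cy': 196.4243, 'T': [[-0.0185, 0.9826, -0.185, 0.3264], [-0.9997, -0.015, 0.0202, -0.023], [0.0171, 0.1853, 0.9825, 1.2766], [0.0, 0.0, 0.0, 1.0]]}
0.0187
```

View pics/side0.png

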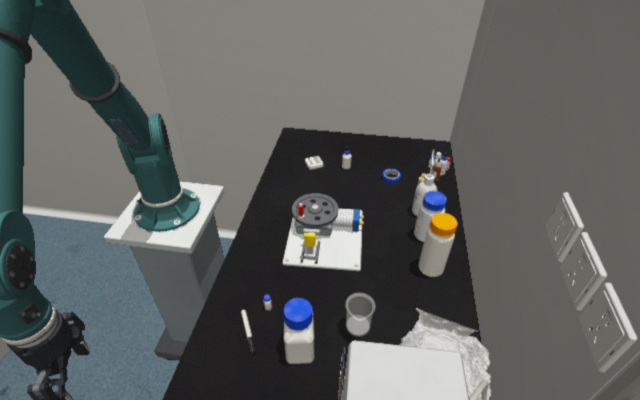

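View pics/top0.png

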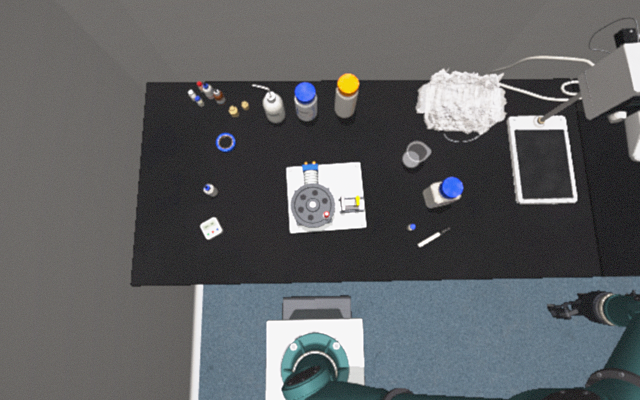

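The side view shows the wheel at about (316,208), the red handle at (301,210) and the yellow tab at (310,241). In the top view they are at (313,205), (326,215) and (357,202). Next I'll measure them by colour mask.

```bash
cat > h.py <<'E'
import cv2,numpy as np
from cell import manip
def ray(n,u,v):
    p=manip.camera_params(n);T=np.array(p["T"])
    d=np.array([(u-p["cx"])/p["fx"],-(v-p["cy"])/p["fy"],-1.]);return T[:3,3],T[:3,:3]@d
def plane(n,u,v,z):
    o,d=ray(n,u,v);return o+d*(z-o[2])/d[2]
def tri(u1,u2):
    (a,d),(b,e)=ray("side",*u1),ray("top",*u2);d=d/np.linalg.norm(d);e=e/np.linalg.norm(e)
    s=np.linalg.lstsq(np.c_[d,-e],b-a,rcond=None)[0];p,q=a+s[0]*d,b+s[1]*e
    return (p+q)/2,np.linalg.norm(p-q)
def proj(n,P):
    p=manip.camera_params(n);T=np.array(p["T"]);c=T[:3,:3].T@(np.array(P)-T[:3,3])
    return np.array([p["cx"]+p["fx"]*c[0]/-c[2],p["cy"]-p["fy"]*c[1]/-c[2]])
def blob(im,col,roi):
    h=cv2.cvtColor(im,cv2.COLOR_RGB2HSV).astype(int);H,S,V=h[...,0],h[...,1],h[...,2]
    m=(S>120)&(V>70)
    m&=((H<8)|(H>172)) if col=="red" else ((H>20)&(H<35))
    k=np.zeros_like(m);x0,y0,x1,y1=roi;k[y0:y1,x0:x1]=1;m&=k
    n,l,st,c=cv2.connectedComponentsWithStats(m.astype(np.uint8))
    i=1+np.argmax(st[1:,4]);return c[i],st[i]
E
python3 - <<'E'
from h import *
s=cv2.imread("pics/side0.png")[:,:,::-1].copy();t=cv2.imread("pics/top0.png")[:,:,::-1].copy()
rs,rt=(270,180,380,280),(280,155,375,240)
for c in("red","yel"):
    a,sa=blob(s,c,rs);b,sb=blob(t,c,rt);print(c,a,sa,b,sb,*tri(a,b))
    for z in(.1,.107,.112,.127):print(z,plane("side",*a,z)[:2],plane("top",*b,z)[:2])
a=cv2.resize(s[180:280,270:380],None,fx=6,fy=6,interpolation=cv2.INTER_CUBIC);cv2.imwrite("pics/zs.png",a[:,:,::-1])
a=cv2.resize(t[150:245,275:380],None,fx=6,fy=6,interpolation=cv2.INTER_CUBIC);cv2.imwrite("pics/zt.png",a[:,:,::-1])
# white base plate
for n,im,r in(("side",s,rs),("top",t,rt)):
    h=cv2.cvtColor(im,cv2.COLOR_RGB2HSV);m=((h[...,2]>170)&(h[...,1]<50)).astype(np.uint8)
    k=np.zeros_like(m);k[r[1]-5:r[3]+5,r[0]-5:r[2]+5]=1;m*=k
    pts=cv2.findNonZero(m);
    nn,l,st,c=cv2.connectedComponentsWithStats(m);i=1+np.argmax(st[1:,4]);pts=np.argwhere(l==i)[:,::-1]
    P=np.array([plane(n,u,v,.012)[:2] for u,v in pts],np.float32)
    print(n,cv2.minAreaRect(P))
E
```

```text
red [300.47916667 209.58333333] [298 205   6  11  48] [326.4 216. ] [325 215   4   3   5] [ 0.48466549 -0.04498593  0.10652049] 0.004520829920330934
0.1 [ 0.48513048 -0.03689672] [ 0.48337613 -0.04583408]
0.107 [ 0.48684032 -0.0444874 ] [ 0.48244212 -0.04569794]
0.112 [ 0.48806163 -0.04990932] [ 0.48177497 -0.0456007 ]
0.127 [ 0.49172556 -0.06617507] [ 0.47977352 -0.04530897]
yel [309.15909091 239.15151515] [304 233  12  13 132] [357.13513514 200.59459459] [355 196   5  11  37] [ 0.53350829 -0.14851903  0.09000251] 0.0014748665120377631
0.1 [ 0.53468697 -0.15824424] [ 0.53246525 -0.14723481]
0.107 [ 0.53598381 -0.16482363] [ 0.53123918 -0.14649538]
0.112 [ 0.53691013 -0.1695232 ] [ 0.53036342 -0.14596722]
0.127 [ 0.53968907 -0.1836219 ] [ 0.52773612 -0.14438272]
side ((0.5662584900856018, -0.0860946774482727), (0.23285925388336182, 0.1896636188030243), 3.4605116844177246)Traceback (most recent call last):
  File "<stdin>", line 15, in <module>
  File "h.py", line 7, in plane
    o,d=ray(n,u,v);return o+d*(z-o[2])/d[2]
        ~~~^^^^^^^
  File "h.py", line 4, in ray
    p=manip.camera_params(n);T=np.array(p["T"])
ValueError: time passes only in moves, steps and waits
```

View pics/zs.png

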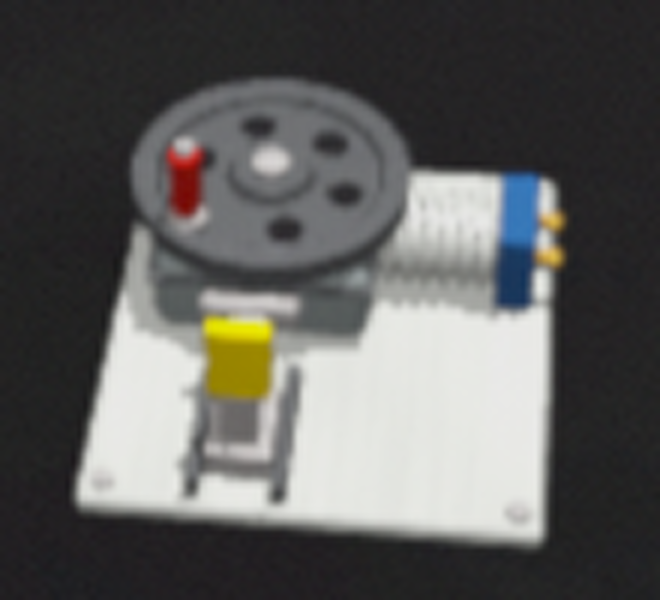

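View pics/zt.png

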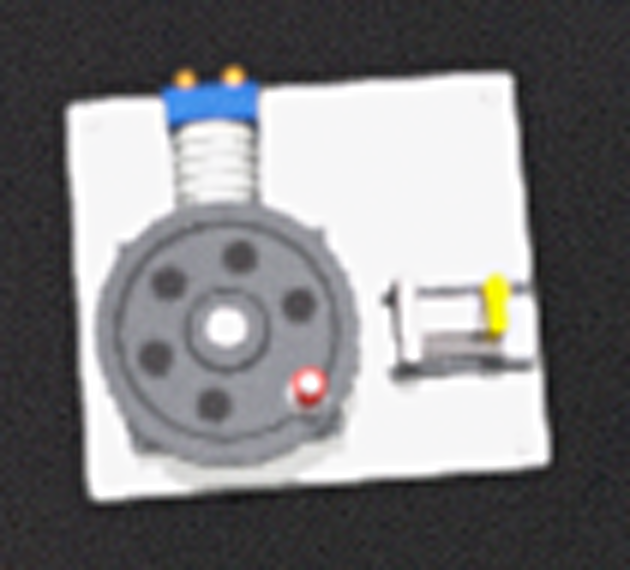

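The zooms show the hub nut at side (315.2,206.7) and top (312.5,204.3). The handle's top cap is at side (300.8,204.3) and top (326.6,213.7). I'll cache the calibration and measure the axis, handle and yaw.

```bash
python3 - <<'E'
from cell import manip
import pickle
pickle.dump({n:manip.camera_params(n) for n in("side","top")},open("cal.pkl","wb"))
E
sed -i 's/manip.camera_params(n)/CAL[n]/; s/^from cell import manip/from cell import manip\nimport pickle;CAL=pickle.load(open("cal.pkl","rb"))/' h.py
python3 - <<'E'
from h import *
s=cv2.imread("pics/side0.png")[:,:,::-1].copy();t=cv2.imread("pics/top0.png")[:,:,::-1].copy()
def white(im,c,r,th):
    g=im.min(2).astype(float);u0,v0=map(int,c);w=g[v0-r:v0+r+1,u0-r:u0+r+1]-th;w[w<0]=0
    vv,uu=np.mgrid[v0-r:v0+r+1,u0-r:u0+r+1];return np.array([(uu*w).sum(),(vv*w).sum()])/w.sum()
ns=white(s,(315,207),5,130);nt=white(t,(312,204),5,150)
print("nut",ns,nt,*tri(ns,nt),plane("side",*ns,.087),plane("top",*nt,.087))
hs=white(s,(301,204),3,100);ht=white(t,(326,214),3,120)
print("cap",hs,ht,*tri(hs,ht),plane("side",*hs,.127),plane("top",*ht,.127))
# plate corners top
h=cv2.cvtColor(t,cv2.COLOR_RGB2HSV);m=((h[...,2]>150)&(h[...,1]<60)).astype(np.uint8);k=np.zeros_like(m);k[158:238,282:372]=1;m*=k
n,l,st,c=cv2.connectedComponentsWithStats(m);i=1+np.argmax(st[1:,4]);P=np.array([plane("top",u,v,.012)[:2] for v,u in np.argwhere(l==i)],np.float32)
r=cv2.minAreaRect(P);print(r,cv2.boxPoints(r))
# wheel contour in top: grey
for n,im,roi in(("top",t,(285,180,340,232)),("side",s,(288,188,342,232))):
    x0,y0,x1,y1=roi;g=im.astype(int);mx,mn=g.max(2),g.min(2)
    m=((mx>60)&(mx<140)&(mx-mn<30)).astype(np.uint8);k=np.zeros_like(m);k[y0:y1,x0:x1]=1;m*=k
    print(n,m.sum());cs,_=cv2.findContours(m,cv2.RETR_EXTERNAL,cv2.CHAIN_APPROX_NONE);cc=max(cs,key=cv2.contourArea)
    Q=np.array([plane(n,*p,.082)[:2] for p in cc[:,0]],np.float32);print(cv2.minEnclosingCircle(Q),cv2.fitEllipse(Q))
E
```

```text
nut [314.73265896 206.2767341 ] [312.23865594 204.03101666] [ 5.24784261e-01 -4.26636674e-04  8.77936716e-02] 0.0013252957131676723 [5.24030019e-01 1.29615335e-04 8.70000000e-02] [ 5.25555749e-01 -2.03503224e-04  8.70000000e-02]
cap [300.66221629 203.35246996] [325.55660377 213.78468368] [ 0.48702748 -0.04247805  0.13079318] 0.0014067400070525168 [ 0.4867155 -0.0379076  0.127    ] [ 0.48688473 -0.04276845  0.127     ]
((0.5644009113311768, -0.045039042830467224), (0.23770946264266968, 0.26782113313674927), 3.429260015487671) [[ 0.43774897  0.08152232]
 [ 0.45376903 -0.18581927]
 [ 0.69105285 -0.1716004 ]
 [ 0.6750328   0.09574118]]
top 504
((0.5246818661689758, -0.000519123743288219), 0.025014054030179977) ((0.5242316722869873, -0.0004273265949450433), (0.04640662670135498, 0.047321610152721405), 7.421976566314697)
side 1340
((0.5231314897537231, -0.028072701767086983), 0.10384649783372879) ((0.527064323425293, -0.021297499537467957), (0.16395807266235352, 0.19017164409160614), 3.490787982940674)
```

Axis is at about (0.525, 0.000). The handle is at (0.487,-0.042), a radius of 57 mm against 58 given. Pump yaw is 3.4°, the plate measures 238x268 mm, and the tab is at (0.534,-0.149), so everything agrees with the given sizes. Next: the tool axes and the shift needed.

```bash
cat >> h.py <<'E'
from scipy.spatial.transform import Rotation as R
def pose():
    o=manip.observe();return o,np.array(o["position"]),R.from_rotvec(o["eef_rot"]).as_matrix()
def go(target,yawx=None):
    # offset units in tool axes to the target; turn of tool x axis to yaw (deg)
    o,p,M=pose();off=M.T@(np.array(target)-p)/.05;y=np.degrees(np.arctan2(M[1,0],M[0,0]))
    out=None
    if yawx is not None:
        Z=np.array([0,0,-1.]);a=np.radians(yawx)
        c=[]
        for k in(0,np.pi):
            X=np.array([np.cos(a+k),np.sin(a+k),0]);W=np.c_[X,np.cross(Z,X),Z];c.append(R.from_matrix(M.T@W).as_rotvec()/np.radians(6))
        out=min(c,key=np.linalg.norm)
    print("t",round(o["t"],2),"p",p.round(4),"yawx",y.round(1),"F",np.round(o["force"],1),"w",round(o["width"],4),"\noff",off.round(3),"rot",None if out is None else out.round(2),"q",np.round(o["q"],2))
E
python3 - <<'E'
from h import *
h=np.array([.525,0])+.058*np.array([np.cos(np.radians(-132)),np.sin(np.radians(-132))]);print(h)
go([*h,.231],66)
o,p,M=pose();print(M.round(3))
E
```

```text
[ 0.48619042 -0.0431024 ]
t 0.1 p [ 0.216  -0.6913  0.2303] yawx -72.6 F [-1.  -0.1  0.6] w 0.0851 
off [-1.0762e+01 -9.0250e+00  6.0000e-03] rot [0.01 0.02 6.89] q [ 1.17  0.59  0.05  1.61 -0.03  0.94 -0.03]
[[ 0.298 -0.954 -0.001]
 [-0.954 -0.298  0.002]
 [-0.002  0.    -1.   ]]
```

Request:
{"op": "drive_tool", "data": {"plan": [{"offset":[-0.7,-0.59,0],"rot":[0,0,0.5],"claw":1},{"offset":[-1.4,-1.18,0],"rot":[0,0,1.0],"claw":1},{"offset":[-2.1,-1.77,0],"rot":[0,0,1.5],"claw":1},{"offset":[-2.8,-2.36,0],"rot":[0,0,2],"claw":1},{"offset":[-3.5,-2.95,0],"rot":[0,0,2.5],"claw":1},{"offset":[-4.2,-3.54,0],"rot":[0,0,3],"claw":1},{"offset":[-4.9,-4.13,0],"rot":[0,0,3.5],"claw":1},{"offset":[-5.6,-4.72,0],"rot":[0,0,4],"claw":1},{"offset":[-6.3,-5.31,0],"rot":[0,0,4.5],"claw":1},{"offset":[-7.0,-5.9,0],"rot":[0,0,5],"claw":1},{"offset":[-7.7,-6.49,0],"rot":[0,0,5.5],"claw":1},{"offset":[-8.4,-7.08,0],"rot":[0,0,6],"claw":1}], "newtons": 20}}

```text
t: 1.3
position: [0.429, -0.1837, 0.2312]
eef_rot: [1.829, -2.554, -0.0]
force: [1.3, -0.5, 0.3]
width: 0.0854
```

Run:
```python
from h import *
go([.4862,-.0431,.231],66)
```

```text
t 1.3 p [ 0.429  -0.1837  0.2312] yawx -108.8 F [ 1.3 -0.5  0.3] w 0.0854 
off [-3.031 -0.177  0.004] rot [ 0.   -0.    0.87] q [ 0.22  0.27  0.11  2.18 -0.05  0.7  -1.54]
```

Request:
{"op": "drive_tool", "data": {"plan": [{"offset":[-0.8,-0.05,0],"rot":[0,0,0.4],"claw":1},{"offset":[-1.6,-0.1,0],"rot":[0,0,0.87],"claw":1},{"offset":[-2.4,-0.14,0],"rot":[0,0,0.87],"claw":1},{"offset":[-3.03,-0.18,0],"rot":[0,0,0.87],"claw":1},{"offset":[-3.03,-0.18,0],"rot":[0,0,0.87],"claw":1}]}}

```text
t: 1.8
position: [0.4878, -0.0395, 0.2312]
eef_rot: [-1.724, 2.623, 0.002]
force: [-0.3, 0.6, 0.8]
width: 0.0854
```

Run:
```python
from h import *
go([.4862,-.0431,.096],66)
o,p,M=pose();print(M.round(4))
for n in("side","top"):
    im=manip.get_image(n);cv2.imwrite(f"pics/{n}1.png",im[:,:,::-1])
a=cv2.imread("pics/side1.png")[150:250,250:400];b=cv2.imread("pics/top1.png")[150:250,250:400]
cv2.imwrite("pics/z1.png",cv2.resize(np.vstack([a,b]),None,fx=3,fy=3,interpolation=cv2.INTER_CUBIC))
```

```text
t 1.8 p [ 0.4878 -0.0395  0.2312] yawx -113.4 F [-0.3  0.6  0.8] w 0.0854 
off [8.500e-02 2.000e-03 2.705e+00] rot [-0.    0.03  0.11] q [-0.07  0.3   0.07  2.13 -0.04  0.71 -1.95]
[[-3.966e-01 -9.180e-01  1.500e-03]
 [-9.180e-01  3.966e-01  2.200e-03]
 [-2.600e-03 -5.000e-04 -1.000e+00]]
```

View pics/z1.png

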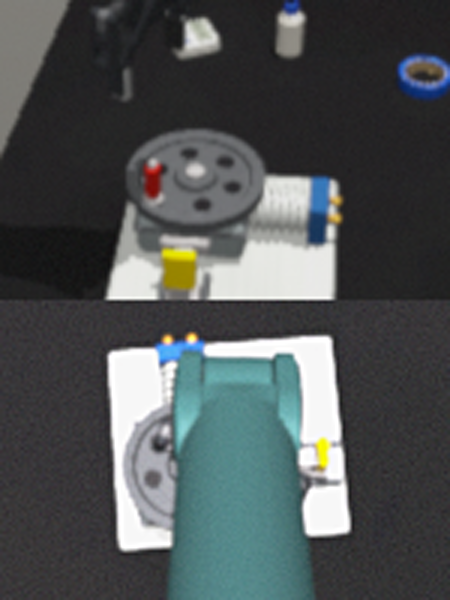

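The side view shows the fingers still above and behind the handle, near (290,182), and the scene is unchanged. I'll descend part-way, let it settle and check.

Request:
{"op": "drive_tool", "data": {"plan": [{"offset":[0,0,0.6],"rot":[0,0,0.1],"claw":1},{"offset":[0,0,1.2],"rot":[0,0,0.1],"claw":1},{"offset":[0,0,1.3],"rot":[0,0,0.1],"claw":1},{"offset":[0,0,1.3],"rot":[0,0,0.1],"claw":1}]}}

```text
t: 2.3
position: [0.4846, -0.0462, 0.1656]
eef_rot: [1.696, -2.641, -0.002]
force: [0.1, 0.4, 0.3]
width: 0.0854
```

Run:
```python
from h import *
go([.4862,-.0431,.096],66)
im=manip.get_image("side");cv2.imwrite("pics/s2.png",im[:,:,::-1]);cv2.imwrite("pics/z2.png",cv2.resize(im[150:250,250:380,::-1],None,fx=6,fy=6,interpolation=cv2.INTER_CUBIC))
o,p,M=pose();print(proj("side",p),proj("side",p+M[:,0]*.042),proj("side",p-M[:,0]*.042),proj("side",[.4862,-.0431,.127]))
```

```text
t 2.3 p [ 0.4846 -0.0462  0.1656] yawx -114.6 F [0.1 0.4 0.3] w 0.0854 
off [-0.073 -0.008  1.393] rot [ 0.02 -0.02 -0.1 ] q [-0.05  0.4   0.07  2.19 -0.05  0.55 -1.95]
[299.40037179 195.13698556] [291.02243288 202.75630215] [307.42265032 187.84112432] [300.17075195 204.43105886]
```

View pics/z2.png

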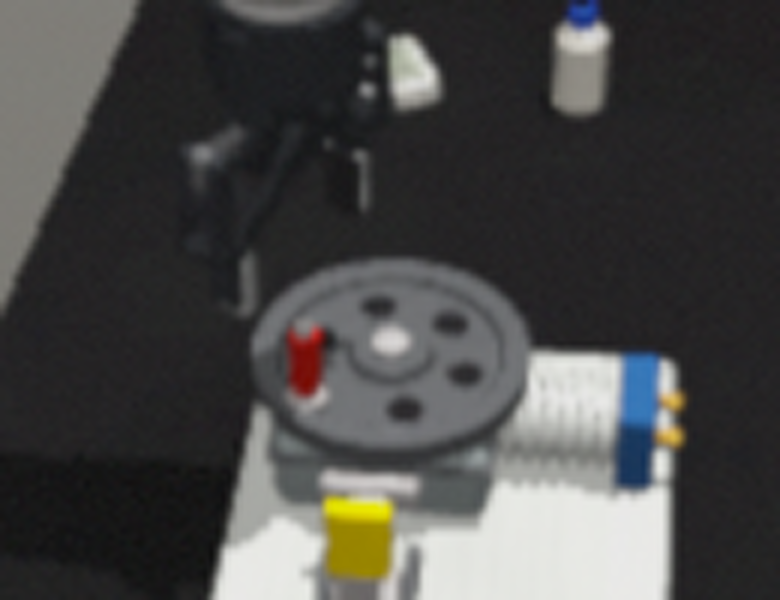

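The finger tips sit at zoom (245,305) and (355,205), on either side of the handle line, which matches the projection. I'll go down and settle.

Request:
{"op": "drive_tool", "data": {"plan": [{"offset":[0,0,0.4],"rot":[0,0,0],"claw":1},{"offset":[0,0,0.8],"rot":[0,0,0],"claw":1},{"offset":[0,0,1.1],"rot":[0,0,0],"claw":1},{"offset":[0,0,1.3],"rot":[0,0,0],"claw":1},{"offset":[0,0,1.39],"rot":[0,0,0],"claw":1},{"offset":[0,0,1.39],"rot":[0,0,0],"claw":1},{"offset":[0,0,1.39],"rot":[0,0,0],"claw":1},{"offset":[0,0,1.39],"rot":[0,0,0],"claw":1}]}}

```text
t: 3.15
position: [0.4863, -0.0449, 0.0975]
eef_rot: [-1.7, 2.641, -0.001]
force: [0.4, -0.0, 0.2]
width: 0.0855
```

Run:
```python
from h import *
go([.4862,-.0431,.096],66)
im=manip.get_image("side");cv2.imwrite("pics/s3.png",im[:,:,::-1]);cv2.imwrite("pics/z3.png",cv2.resize(im[150:250,250:380,::-1],None,fx=6,fy=6,interpolation=cv2.INTER_CUBIC))
go([.4862,-.0431,.096],66)
```

```text
t 3.15 p [ 0.4863 -0.0449  0.0975] yawx -114.5 F [ 0.4 -0.   0.2] w 0.0855 
off [-0.032  0.018  0.03 ] rot [-0.01  0.01 -0.08] q [-0.04  0.52  0.05  2.23 -0.06  0.39 -1.93]
t 3.2 p [ 0.4863 -0.0449  0.0974] yawx -114.5 F [-0.2 -0.  -0.1] w 0.0852 
off [-0.033  0.016  0.028] rot [-0.01  0.   -0.08] q [-0.04  0.52  0.05  2.23 -0.06  0.39 -1.93]
```

View pics/z3.png

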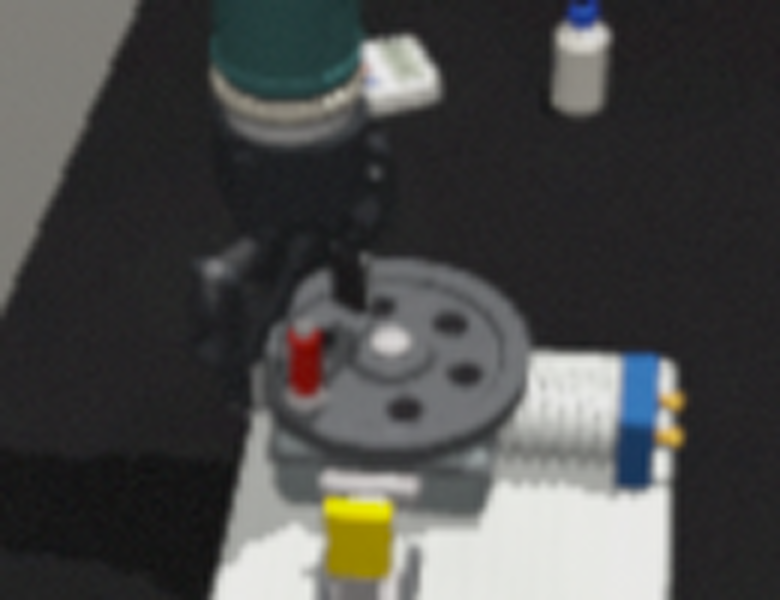

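Run:
```python
from h import *
o,p,M=pose()
for k in(.042,0,-.042):
  for z in(.11,.13):
    q=p+M[:,0]*k;q[2]=z;print(k,z,(proj("side",q)-[250,150])*6)
for z in(.127,.087):
    print((proj("side",[.4862,-.0431,z])-[250,150])*6)
im=cv2.imread("pics/s3.png");g=cv2.resize(im[170:230,270:330],None,fx=10,fy=10,interpolation=cv2.INTER_CUBIC);cv2.imwrite("pics/z3b.png",np.clip(g.astype(float)*2.2,0,255).astype(np.uint8))
```

```text
0.042 0.11 [252.99949312 399.77994877]
0.042 0.13 [251.27243018 370.54545626]
0 0.11 [301.45120617 353.62971428]
0 0.13 [300.28353774 324.51890481]
-0.042 0.11 [347.90670328 309.38087455]
-0.042 0.13 [347.25405276 280.40868298]
[301.02451168 326.58635318]
[303.31343587 383.99642715]
```

View pics/z3b.png

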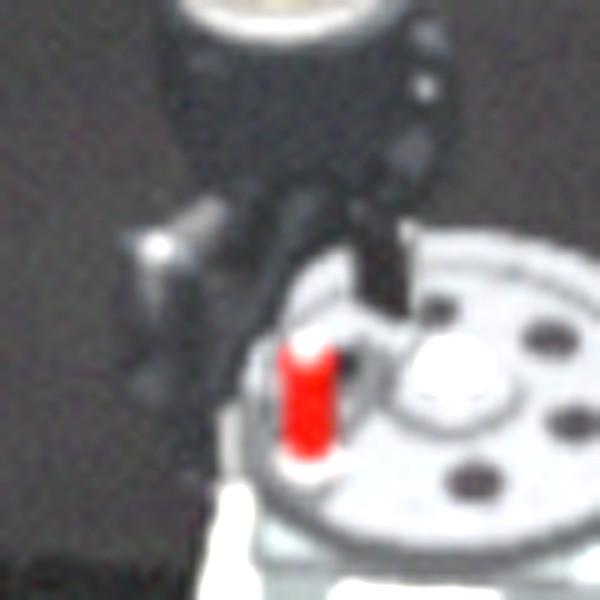

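The near finger tip is at about (290,216) and the far one at (309,201). The handle lies at the midpoint, so it is between the pads. Closing gently.

Request:
{"op": "drive_tool", "data": {"plan": [{"offset":[0,0,0],"rot":[0,0,0],"claw":0.2},{"offset":[0,0,0],"rot":[0,0,0],"claw":-0.2},{"offset":[0,0,0],"rot":[0,0,0],"claw":-0.5},{"offset":[0,0,0],"rot":[0,0,0],"claw":-0.65},{"offset":[0,0,0],"rot":[0,0,0],"claw":-0.65},{"offset":[0,0,0],"rot":[0,0,0],"claw":-0.7},{"offset":[0,0,0],"rot":[0,0,0],"claw":-0.7}], "newtons": 20}}

```text
t: 3.9
position: [0.4868, -0.0438, 0.0969]
eef_rot: [-1.701, 2.639, -0.0]
force: [2.1, 3.8, -1.5]
width: 0.0166
```

```bash
cat >> h.py <<'E'
C=np.array([.525,0.])
def st():
    o,p,M=pose();d=p[:2]-C;th=np.degrees(np.arctan2(d[1],d[0]));r=np.hypot(*d)
    er=d/r;et=np.array([er[1],-er[0]]);F=np.array(o["force"])
    print("t %.2f p %s th %.1f r %.4f Ft(resist) %.1f Frad %.1f Fz %.1f w %.4f yaw %.1f"%(o["t"],p.round(4),th%360,r,-F[:2]@et,F[:2]@er,F[2],o["width"],np.degrees(np.arctan2(M[1,0],M[0,0]))))
    return o,p,M,th
E
python3 -c "
from h import *
st()"
```

```text
t 3.90 p [ 0.4868 -0.0438  0.0969] th 228.9 r 0.0581 Ft(resist) -0.9 Frad -4.2 Fz -1.5 w 0.0166 yaw -114.4
```

Gripped: width 16.6 mm and r = 58.1 mm, as expected. A helper will work out the arc offsets.

```bash
cat >> h.py <<'E'
import json
def arc(th0,th1,n,cmd,C=C,r=.058,yaw=-114.5):
    a=np.radians(yaw);X=np.array([np.cos(a),np.sin(a)]);Y=np.array([X[1],-X[0]])  # tool y for z down
    rows=[]
    for t in np.linspace(th0,th1,n+1)[1:]:
        P=np.array(C)+r*np.array([np.cos(np.radians(t)),np.sin(np.radians(t))]);d=P-cmd
        rows.append([round(d@X/.05,2),round(d@Y/.05,2)])
    print(rows,"end cmd",(np.array(cmd)+.05*(rows[-1][0]*X+rows[-1][1]*Y)).round(5).tolist())
E
python3 -c "
from h import *
o,p,M,th=st();print(M.round(3))
arc(228,208,10,[.4863,-.0449])"
```

```text
t 3.90 p [ 0.4868 -0.0438  0.0969] th 228.9 r 0.0581 Ft(resist) -0.9 Frad -4.2 Fz -1.5 w 0.0166 yaw -114.4
[[-0.413 -0.911  0.002]
 [-0.911  0.413  0.001]
 [-0.002 -0.001 -1.   ]]
[[np.float64(-0.04), np.float64(0.06)], [np.float64(-0.06), np.float64(0.09)], [np.float64(-0.07), np.float64(0.13)], [np.float64(-0.09), np.float64(0.17)], [np.float64(-0.11), np.float64(0.2)], [np.float64(-0.13), np.float64(0.24)], [np.float64(-0.15), np.float64(0.27)], [np.float64(-0.17), np.float64(0.31)], [np.float64(-0.19), np.float64(0.34)], [np.float64(-0.22), np.float64(0.37)]] end cmd [0.47403, -0.02722]
```

Request:
{"op": "drive_tool", "data": {"plan": [{"offset":[-0.04,0.06,0],"rot":[0,0,0],"claw":-0.7},{"offset":[-0.06,0.09,0],"rot":[0,0,0],"claw":-0.7},{"offset":[-0.07,0.13,0],"rot":[0,0,0],"claw":-0.7},{"offset":[-0.09,0.17,0],"rot":[0,0,0],"claw":-0.7},{"offset":[-0.11,0.2,0],"rot":[0,0,0],"claw":-0.7},{"offset":[-0.13,0.24,0],"rot":[0,0,0],"claw":-0.7}]}}

```text
t: 4.5
position: [0.4778, -0.0342, 0.0969]
eef_rot: [-1.7, 2.642, -0.001]
force: [3.5, 0.4, -0.9]
width: 0.0161
```

```bash
sed -i 's/round(d@X\/.05,2)/round(float(d@X)\/.05,2)/;s/round(d@Y\/.05,2)/round(float(d@Y)\/.05,2)/' h.py; python3 -c "
from h import *
st()
c=np.array([.4863,-.0449]);a=np.radians(-114.5);X=np.array([np.cos(a),np.sin(a)]);Y=np.array([X[1],-X[0]])
c=c+.05*(-.13*X+.24*Y);print(c)
arc(216,196,10,c)"
```

```text
t 4.50 p [ 0.4778 -0.0342  0.0969] th 215.9 r 0.0583 Ft(resist) 1.8 Frad -3.1 Fz -0.9 w 0.0161 yaw -114.5
[ 0.47807597 -0.03400893]
[[-0.02, 0.03], [-0.04, 0.07], [-0.06, 0.1], [-0.09, 0.13], [-0.11, 0.17], [-0.14, 0.2], [-0.17, 0.23], [-0.2, 0.26], [-0.22, 0.28], [-0.25, 0.31]] end cmd [0.46916, -0.01621]
```

Request:
{"op": "drive_tool", "data": {"plan": [{"offset":[-0.02,0.03,0],"rot":[0,0,0],"claw":-0.7},{"offset":[-0.04,0.07,0],"rot":[0,0,0],"claw":-0.7},{"offset":[-0.06,0.1,0],"rot":[0,0,0],"claw":-0.7},{"offset":[-0.09,0.13,0],"rot":[0,0,0],"claw":-0.7},{"offset":[-0.11,0.17,0],"rot":[0,0,0],"claw":-0.7},{"offset":[-0.14,0.2,0],"rot":[0,0,0],"claw":-0.7},{"offset":[-0.17,0.23,0],"rot":[0,0,0],"claw":-0.7},{"offset":[-0.2,0.26,0],"rot":[0,0,0],"claw":-0.7},{"offset":[-0.22,0.28,0],"rot":[0,0,0],"claw":-0.7},{"offset":[-0.25,0.31,0],"rot":[0,0,0],"claw":-0.7}]}}

```text
t: 5.5
position: [0.4685, -0.0163, 0.0968]
eef_rot: [1.7, -2.642, 0.0]
force: [2.8, -1.7, 2.4]
width: 0.0164
```

```bash
python3 -c "
from h import *
st()
arc(196,184,6,[0.46916, -0.01621])"
```

```text
t 5.50 p [ 0.4685 -0.0163  0.0968] th 196.1 r 0.0588 Ft(resist) 2.4 Frad -2.3 Fz 2.4 w 0.0164 yaw -114.5
[[-0.04, 0.03], [-0.07, 0.05], [-0.1, 0.07], [-0.13, 0.1], [-0.17, 0.12], [-0.2, 0.14]] end cmd [0.46694, -0.00421]
```

Request:
{"op": "drive_tool", "data": {"plan": [{"offset":[-0.04,0.03,0],"rot":[0,0,0],"claw":-0.7},{"offset":[-0.07,0.05,0],"rot":[0,0,0],"claw":-0.7},{"offset":[-0.1,0.07,0],"rot":[0,0,0],"claw":-0.7},{"offset":[-0.13,0.1,0],"rot":[0,0,0],"claw":-0.7},{"offset":[-0.17,0.12,0],"rot":[0,0,0],"claw":-0.7},{"offset":[-0.2,0.14,0],"rot":[0,0,0],"claw":-0.7}]}}

```text
t: 6.1
position: [0.4661, -0.0041, 0.0967]
eef_rot: [1.7, -2.641, -0.0]
force: [1.4, -1.9, 2.8]
width: 0.0166
```

```bash
python3 -c "
from h import *
st()
arc(184,172,6,[0.46694, -0.00421])"
```

```text
t 6.10 p [ 0.4661 -0.0041  0.0967] th 184.0 r 0.0591 Ft(resist) 2.0 Frad -1.3 Fz 2.8 w 0.0166 yaw -114.5
[[-0.04, 0.02], [-0.08, 0.03], [-0.11, 0.05], [-0.15, 0.06], [-0.19, 0.08], [-0.23, 0.09]] end cmd [0.46761, 0.00812]
```

Request:
{"op": "drive_tool", "data": {"plan": [{"offset":[-0.04,0.02,0],"rot":[0,0,0],"claw":-0.7},{"offset":[-0.08,0.03,0],"rot":[0,0,0],"claw":-0.7},{"offset":[-0.11,0.05,0],"rot":[0,0,0],"claw":-0.7},{"offset":[-0.15,0.06,0],"rot":[0,0,0],"claw":-0.7},{"offset":[-0.19,0.08,0],"rot":[0,0,0],"claw":-0.7},{"offset":[-0.23,0.09,0],"rot":[0,0,0],"claw":-0.7}]}}

```text
t: 6.7
position: [0.4664, 0.0083, 0.0967]
eef_rot: [1.7, -2.641, -0.001]
force: [-1.1, -2.7, 3.8]
width: 0.0163
```

```bash
python3 -c "
from h import *
st()
arc(172,160,6,[0.46761, 0.00812])"
```

```text
t 6.70 p [0.4664 0.0083 0.0967] th 172.0 r 0.0592 Ft(resist) 2.9 Frad 0.7 Fz 3.8 w 0.0163 yaw -114.5
[[-0.04, 0.01], [-0.08, 0.02], [-0.12, 0.03], [-0.16, 0.04], [-0.2, 0.04], [-0.24, 0.04]] end cmd [0.47077, 0.01987]
```

Request:
{"op": "drive_tool", "data": {"plan": [{"offset":[-0.04,0.01,0],"rot":[0,0,0],"claw":-0.7},{"offset":[-0.08,0.02,0],"rot":[0,0,0],"claw":-0.7},{"offset":[-0.12,0.03,0],"rot":[0,0,0],"claw":-0.7},{"offset":[-0.16,0.04,0],"rot":[0,0,0],"claw":-0.7},{"offset":[-0.2,0.04,0],"rot":[0,0,0],"claw":-0.7},{"offset":[-0.24,0.04,0],"rot":[0,0,0],"claw":-0.7}]}}

```text
t: 7.3
position: [0.4692, 0.0201, 0.0967]
eef_rot: [1.699, -2.64, -0.002]
force: [-2.7, -1.7, 6.0]
width: 0.0164
```

```bash
python3 -c "
from h import *
st()
arc(160,152,4,[0.47077, 0.01987])"
```

```text
t 7.30 p [0.4692 0.0201 0.0967] th 160.2 r 0.0593 Ft(resist) 2.5 Frad 1.9 Fz 6.0 w 0.0164 yaw -114.5
[[-0.04, 0.01], [-0.08, 0.01], [-0.12, 0.01], [-0.16, 0.01]] end cmd [0.47363, 0.02736]
```

Request:
{"op": "drive_tool", "data": {"plan": [{"offset":[-0.04,0.01,0],"rot":[0,0,0],"claw":-0.7},{"offset":[-0.08,0.01,-0.01],"rot":[0,0,0],"claw":-0.7},{"offset":[-0.12,0.01,-0.01],"rot":[0,0,0],"claw":-0.7},{"offset":[-0.16,0.01,-0.01],"rot":[0,0,0],"claw":-0.7}]}}

```text
t: 7.7
position: [0.4725, 0.0275, 0.097]
eef_rot: [1.7, -2.641, -0.001]
force: [-1.7, -3.3, 2.3]
width: 0.0159
```

```bash
python3 -c "
from h import *
st()
arc(152,140,6,[0.47363, 0.02736])"
```

```text
t 7.70 p [0.4725 0.0275 0.097 ] th 152.4 r 0.0593 Ft(resist) 3.7 Frad -0.0 Fz 2.3 w 0.0159 yaw -114.5
[[-0.04, -0.01], [-0.08, -0.01], [-0.12, -0.02], [-0.16, -0.03], [-0.2, -0.03], [-0.24, -0.04]] end cmd [0.48043, 0.03745]
```

Request:
{"op": "drive_tool", "data": {"plan": [{"offset":[-0.04,-0.01,0],"rot":[0,0,0],"claw":-0.7},{"offset":[-0.08,-0.01,0],"rot":[0,0,0],"claw":-0.7},{"offset":[-0.12,-0.02,0],"rot":[0,0,0],"claw":-0.7}]}}

```text
t: 8.0
position: [0.4754, 0.0325, 0.0971]
eef_rot: [1.699, -2.64, -0.002]
force: [-3.4, -2.0, 2.7]
width: 0.0164
```

```bash
python3 -c "
from h import *
st()
arc(152,146,3,[0.47363, 0.02736])
a=np.radians(-114.5);X=np.array([np.cos(a),np.sin(a)]);Y=np.array([X[1],-X[0]])
c=np.array([0.47363, 0.02736])+.05*(-.12*X-.02*Y)
arc(146,138,4,c)"
```

```text
t 8.00 p [0.4754 0.0325 0.0971] th 146.8 r 0.0593 Ft(resist) 3.5 Frad 1.7 Fz 2.7 w 0.0164 yaw -114.5
[[-0.04, -0.01], [-0.08, -0.01], [-0.12, -0.02]] end cmd [0.47703, 0.03241]
[[-0.04, -0.01], [-0.08, -0.01], [-0.12, -0.02], [-0.16, -0.04]] end cmd [0.48217, 0.03886]
```

Request:
{"op": "drive_tool", "data": {"plan": [{"offset":[-0.04,-0.01,0],"rot":[0,0,0],"claw":-0.7},{"offset":[-0.08,-0.01,0],"rot":[0,0,0],"claw":-0.7},{"offset":[-0.12,-0.02,0],"rot":[0,0,0],"claw":-0.7},{"offset":[-0.16,-0.04,0],"rot":[0,0,0],"claw":-0.7}]}}

```text
t: 8.4
position: [0.4806, 0.0392, 0.0971]
eef_rot: [1.7, -2.64, -0.002]
force: [-6.0, -1.0, 4.5]
width: 0.0157
```

```bash
python3 -c "
from h import *
st()
arc(138,130,4,[0.48217, 0.03886])"
```

```text
t 8.40 p [0.4806 0.0392 0.0971] th 138.6 r 0.0592 Ft(resist) 4.7 Frad 3.8 Fz 4.5 w 0.0157 yaw -114.5
[[-0.04, -0.01], [-0.07, -0.02], [-0.11, -0.04], [-0.15, -0.05]] end cmd [0.48756, 0.04465]
```

```bash
python3 -c "
from h import *
arc(138,130,4,[0.48217, 0.03886],C=(.5243,.0003),r=.0583)"
```

```text
[[-0.04, 0.01], [-0.07, -0.0], [-0.11, -0.02], [-0.15, -0.03]] end cmd [0.48665, 0.04506]
```

Request:
{"op": "drive_tool", "data": {"plan": [{"offset":[-0.04,0.01,0],"rot":[0,0,0],"claw":-0.7},{"offset":[-0.07,0.0,0],"rot":[0,0,0],"claw":-0.7},{"offset":[-0.11,-0.02,0],"rot":[0,0,0],"claw":-0.7},{"offset":[-0.15,-0.03,0],"rot":[0,0,0],"claw":-0.7}]}}

```text
t: 8.8
position: [0.4859, 0.0447, 0.0972]
eef_rot: [1.699, -2.641, 0.0]
force: [-3.2, -4.1, 2.3]
width: 0.0165
```

```bash
python3 -c "
from h import *
st()
arc(130,124,4,[0.48665, 0.04506],C=(.5243,.0003),r=.0583)"
```

```text
t 8.80 p [0.4859 0.0447 0.0972] th 131.2 r 0.0594 Ft(resist) 5.1 Frad -0.9 Fz 2.3 w 0.0165 yaw -114.5
[[-0.03, -0.02], [-0.05, -0.03], [-0.08, -0.05], [-0.11, -0.06]] end cmd [0.49166, 0.04882]
```

Request:
{"op": "drive_tool", "data": {"plan": [{"offset":[-0.03,-0.02,0],"rot":[0,0,0],"claw":-0.7},{"offset":[-0.05,-0.03,0],"rot":[0,0,0],"claw":-0.7},{"offset":[-0.08,-0.05,0],"rot":[0,0,0],"claw":-0.7},{"offset":[-0.11,-0.06,0],"rot":[0,0,0],"claw":-0.7}]}}

```text
t: 9.2
position: [0.4901, 0.0481, 0.0971]
eef_rot: [1.698, -2.64, -0.001]
force: [-5.4, -4.3, 3.5]
width: 0.0167
```

```bash
python3 -c "
from h import *
st()
arc(124,118,4,[0.49166, 0.04882],C=(.5243,.0003),r=.0583)"
```

```text
t 9.20 p [0.4901 0.0481 0.0971] th 126.0 r 0.0595 Ft(resist) 6.9 Frad -0.3 Fz 3.5 w 0.0167 yaw -114.5
[[-0.02, -0.02], [-0.05, -0.04], [-0.07, -0.05], [-0.1, -0.07]] end cmd [0.49692, 0.05192]
```

Request:
{"op": "drive_tool", "data": {"plan": [{"offset":[-0.02,-0.02,0],"rot":[0,0,0],"claw":-0.7},{"offset":[-0.05,-0.04,0],"rot":[0,0,0],"claw":-0.7},{"offset":[-0.07,-0.05,0],"rot":[0,0,0],"claw":-0.7},{"offset":[-0.1,-0.07,0],"rot":[0,0,0],"claw":-0.7}]}}

```text
t: 9.6
position: [0.494, 0.0508, 0.097]
eef_rot: [1.696, -2.638, -0.002]
force: [-7.7, -4.8, 5.7]
width: 0.0163
```

```bash
python3 -c "
from h import *
st()
arc(118,113,4,[0.49692, 0.05192],C=(.5243,.0003),r=.0583)"
```

```text
t 9.60 p [0.494  0.0508 0.097 ] th 121.4 r 0.0595 Ft(resist) 9.1 Frad -0.1 Fz 5.7 w 0.0163 yaw -114.5
[[-0.02, -0.02], [-0.04, -0.03], [-0.06, -0.05], [-0.08, -0.07]] end cmd [0.50176, 0.05411]
```

Request:
{"op": "drive_tool", "data": {"plan": [{"offset":[-0.02,-0.02,0],"rot":[0,0,0],"claw":-0.7},{"offset":[-0.04,-0.03,0],"rot":[0,0,0],"claw":-0.7},{"offset":[-0.06,-0.05,0],"rot":[0,0,0],"claw":-0.7}]}}

```text
t: 9.9
position: [0.4964, 0.0522, 0.0969]
eef_rot: [1.695, -2.636, -0.004]
force: [-8.3, -3.5, 7.9]
width: 0.0162
```

```bash
python3 -c "
from h import *
st()
a=np.radians(-114.5);X=np.array([np.cos(a),np.sin(a)]);Y=np.array([X[1],-X[0]])
c=np.array([0.49692, 0.05192])+.05*(-.06*X-.05*Y);print(c)
arc(114.5,110.5,3,c,C=(.5243,.0003),r=.0583)"
```

```text
t 9.90 p [0.4964 0.0522 0.0969] th 118.7 r 0.0595 Ft(resist) 9.0 Frad 0.9 Fz 7.9 w 0.0162 yaw -114.5
[0.50043898 0.05361315]
[[-0.01, -0.01], [-0.03, -0.03], [-0.05, -0.05]] end cmd [0.50375, 0.05485]
```

Request:
{"op": "drive_tool", "data": {"plan": [{"offset":[-0.01,-0.01,-0.01],"rot":[0,0,0],"claw":-0.7},{"offset":[-0.03,-0.03,-0.01],"rot":[0,0,0],"claw":-0.7},{"offset":[-0.05,-0.05,-0.01],"rot":[0,0,0],"claw":-0.7}]}}

```text
t: 10.2
position: [0.4984, 0.0532, 0.0971]
eef_rot: [1.694, -2.634, -0.005]
force: [-10.0, -4.4, 7.0]
width: 0.0164
```

```bash
python3 -c "
from h import *
st()
arc(111,107,3,[.50375,.05485],C=(.5243,.0003),r=.0583)"
```

```text
t 10.20 p [0.4984 0.0532 0.0971] th 116.6 r 0.0595 Ft(resist) 10.9 Frad 0.5 Fz 7.0 w 0.0164 yaw -114.5
[[-0.01, -0.01], [-0.03, -0.03], [-0.05, -0.05]] end cmd [0.50706, 0.05609]
```

Request:
{"op": "drive_tool", "data": {"plan": [{"offset":[-0.01,-0.01,0],"rot":[0,0,0],"claw":-0.7},{"offset":[-0.03,-0.03,0],"rot":[0,0,0],"claw":-0.7}]}}

```text
t: 10.4
position: [0.4996, 0.0538, 0.097]
eef_rot: [1.693, -2.633, -0.006]
force: [-9.6, -5.1, 7.9]
width: 0.016
```

```bash
python3 -c "
from h import *
st()"
```

```text
t 10.40 p [0.4996 0.0538 0.097 ] th 115.3 r 0.0595 Ft(resist) 10.9 Frad -0.4 Fz 7.9 w 0.0160 yaw -114.5
```

Request:
{"op": "drive_tool", "data": {"plan": [{"offset":[-0.01,-0.01,0],"rot":[0,0,0],"claw":-0.7},{"offset":[-0.02,-0.02,0],"rot":[0,0,0],"claw":-0.7}]}}

```text
t: 10.6
position: [0.5016, 0.0546, 0.0971]
eef_rot: [1.694, -2.634, -0.006]
force: [-8.9, -3.7, 5.9]
width: 0.0161
```

```bash
python3 -c "
from h import *
st()"
```

```text
t 10.60 p [0.5016 0.0546 0.0971] th 113.2 r 0.0594 Ft(resist) 9.6 Frad 0.1 Fz 5.9 w 0.0161 yaw -114.5
```

Request:
{"op": "drive_tool", "data": {"plan": [{"offset":[-0.01,-0.01,0],"rot":[0,0,0],"claw":-0.7},{"offset":[-0.01,-0.01,0],"rot":[0,0,0],"claw":-0.7}]}}

```text
t: 10.8
position: [0.5061, 0.0561, 0.0974]
eef_rot: [1.699, -2.64, -0.001]
force: [-3.5, -2.2, -1.1]
width: 0.0163
```

```bash
python3 -c "
from h import *
st()"
```

```text
t 10.80 p [0.5061 0.0561 0.0974] th 108.7 r 0.0592 Ft(resist) 4.0 Frad -1.0 Fz -1.1 w 0.0163 yaw -114.5
```

It let go: force fell from 10.9 N to 4 N between 115° and 108.7°. Dead centre is therefore about 109°. I'll check with the wheel moving on, aiming for about 98°.

```bash
python3 -c "
from h import *
a=np.radians(-114.5);X=np.array([np.cos(a),np.sin(a)]);Y=np.array([X[1],-X[0]])
c=np.array([.50375,.05485])+.05*(-.06*X-.06*Y);print(c,np.degrees(np.arctan2(c[1]-.0003,c[0]-.5243)),np.hypot(c[1]-.0003,c[0]-.5243))
arc(106,97.5,6,c,C=(.5243,.0003),r=.0583)"
```

```text
[0.50772396 0.0563358 ] 106.47882411500838 0.058436087515489205
[[-0.02, -0.03], [-0.04, -0.05], [-0.06, -0.08], [-0.07, -0.1], [-0.09, -0.12], [-0.11, -0.15]] end cmd [0.51683, 0.05823]
```

Request:
{"op": "drive_tool", "data": {"plan": [{"offset":[-0.02,-0.03,0],"rot":[0,0,0],"claw":-0.7},{"offset":[-0.04,-0.05,0],"rot":[0,0,0],"claw":-0.7},{"offset":[-0.06,-0.08,0],"rot":[0,0,0],"claw":-0.7}]}}

```text
t: 11.1
position: [0.5124, 0.0577, 0.0976]
eef_rot: [-1.7, 2.641, -0.0]
force: [-2.4, -1.6, -3.3]
width: 0.0163
```

```bash
python3 -c "
from h import *
st()"
```

```text
t 11.10 p [0.5124 0.0577 0.0976] th 102.3 r 0.0591 Ft(resist) 2.7 Frad -1.0 Fz -3.3 w 0.0163 yaw -114.5
```

Request:
{"op": "drive_tool", "data": {"plan": [{"offset":[-0.02,-0.02,0],"rot":[0,0,0],"claw":-0.7},{"offset":[-0.03,-0.04,0],"rot":[0,0,0],"claw":-0.7},{"offset":[-0.05,-0.07,0.03],"rot":[0,0,0],"claw":-0.7},{"offset":[-0.05,-0.07,0.03],"rot":[0,0,0],"claw":-0.7},{"offset":[-0.05,-0.07,0.03],"rot":[0,0,0],"claw":-0.7}]}}

```text
t: 11.6
position: [0.5168, 0.0588, 0.097]
eef_rot: [-1.7, 2.64, 0.0]
force: [-4.2, -1.1, 5.0]
width: 0.0163
```

```bash
python3 -c "
from h import *
st()"
```

```text
t 11.60 p [0.5168 0.0588 0.097 ] th 97.9 r 0.0594 Ft(resist) 4.3 Frad -0.5 Fz 5.0 w 0.0163 yaw -114.4
```

Request:
{"op": "drive_tool", "data": {"plan": [{"offset":[0,0,-0.02],"rot":[0,0,0],"claw":-0.7},{"offset":[0,0,-0.02],"rot":[0,0,0],"claw":-0.7},{"offset":[0,0,-0.02],"rot":[0,0,0],"claw":-0.7}]}}

```text
t: 11.9
position: [0.5168, 0.0586, 0.0973]
eef_rot: [-1.7, 2.641, -0.0]
force: [-2.3, -1.2, 0.3]
width: 0.0164
```

```bash
python3 -c "
from h import *
st()"
```

```text
t 11.90 p [0.5168 0.0586 0.0973] th 98.0 r 0.0591 Ft(resist) 2.4 Frad -0.8 Fz 0.3 w 0.0164 yaw -114.5
```

Past dead centre and quiet. Letting go slowly.

Request:
{"op": "drive_tool", "data": {"plan": [{"offset":[0,0,0],"rot":[0,0,0],"claw":-0.55},{"offset":[0,0,0],"rot":[0,0,0],"claw":-0.4},{"offset":[0,0,0],"rot":[0,0,0],"claw":-0.2},{"offset":[0,0,0],"rot":[0,0,0],"claw":0.1},{"offset":[0,0,0],"rot":[0,0,0],"claw":0.1},{"offset":[0,0,0],"rot":[0,0,0],"claw":0.1},{"offset":[0,0,0],"rot":[0,0,0],"claw":0.1}]}}

```text
t: 12.6
position: [0.5163, 0.0583, 0.0973]
eef_rot: [-1.7, 2.642, -0.0]
force: [0.7, -0.9, -0.2]
width: 0.0465
```

```bash
python3 -c "
from h import *
st()
im=manip.get_image('side');cv2.imwrite('pics/s4.png',im[:,:,::-1]);cv2.imwrite('pics/z4.png',cv2.resize(im[150:250,250:380,::-1],None,fx=6,fy=6,interpolation=cv2.INTER_CUBIC))
"
```

```text
t 12.60 p [0.5163 0.0583 0.0973] th 98.5 r 0.0589 Ft(resist) -0.6 Frad -1.0 Fz -0.2 w 0.0465 yaw -114.5
```

View pics/z4.png

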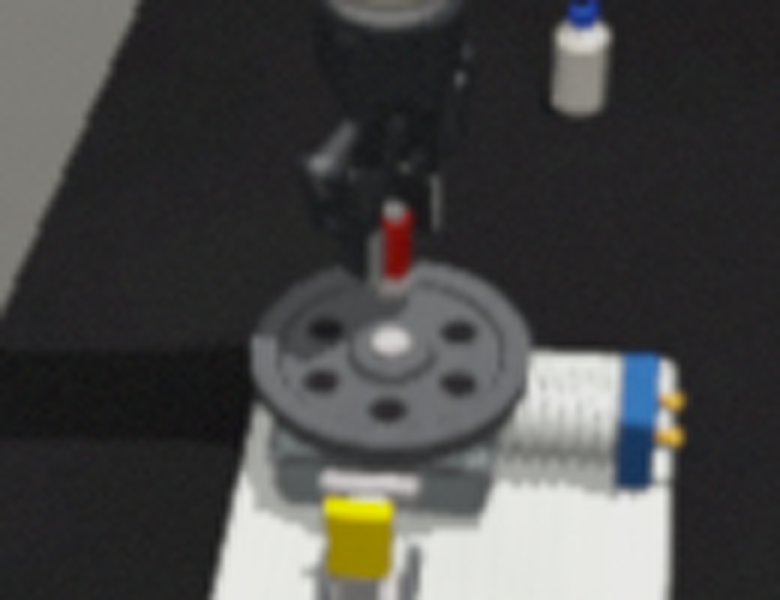

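The handle stands free at zoom (395,245), between the open fingers. I'll lift straight up.

Request:
{"op": "drive_tool", "data": {"plan": [{"offset":[0,0,-0.2],"rot":[0,0,0],"claw":0.1},{"offset":[0,0,-0.5],"rot":[0,0,0],"claw":0.1},{"offset":[0,0,-0.9],"rot":[0,0,0],"claw":0.1},{"offset":[0,0,-1.4],"rot":[0,0,0],"claw":0.1},{"offset":[0,0,-1.9],"rot":[0,0,0],"claw":0.1},{"offset":[0,0,-2.0],"rot":[0,0,0],"claw":0},{"offset":[0,0,-2.0],"rot":[0,0,0],"claw":-1}]}}

```text
t: 13.35
position: [0.5169, 0.0584, 0.1986]
eef_rot: [-1.699, 2.64, -0.001]
force: [-0.6, 0.0, -0.3]
width: 0.0291
```

```bash
python3 -c "
from h import *
st()
im=manip.get_image('side');cv2.imwrite('pics/s5.png',im[:,:,::-1])
a,s=blob(im,'red',(280,150,380,260));print(a,s,plane('side',*a,.107))
p=plane('side',*a,.107)[:2];d=p-C;print(np.degrees(np.arctan2(d[1],d[0])),np.hypot(*d))
a,s=blob(im,'yel',(270,180,380,280));print(a,s)
im=manip.get_image('top')
a,s=blob(im,'yel',(280,155,375,240));print(a,s)
cv2.imwrite('pics/t5.png',im[:,:,::-1])
# tab: behind-face target, closed fingers; jaw axis along pump y would be thick; jaw axis along pump x
t=np.array([.5335,-.150]);y=np.array([-np.sin(np.radians(3.43)),np.cos(np.radians(3.43))])
print('behind45',t-y*.045)
go([*(t-y*.045),.197],3.4)
"
python3 -c "
import cv2
cv2.imwrite('pics/z5.png',cv2.resize(cv2.imread('pics/s5.png')[150:280,250:380],None,fx=4,fy=4,interpolation=cv2.INTER_CUBIC))"
```

```text
t 13.35 p [0.5169 0.0584 0.1986] th 97.9 r 0.0589 Ft(resist) 0.6 Frad 0.1 Fz -0.3 w 0.0291 yaw -114.5
[315.38181818 190.10909091] [313 185   6  11  55] [0.51661438 0.05715139 0.107     ]
98.34724431675558 0.057763307787125844
[309.18045113 239.20300752] [304 233  12  14 133]
[357.14705882 200.5       ] [355 196   5  11  34]
behind45 [ 0.53619231 -0.19491939]
t 13.45 p [0.5156 0.0582 0.1968] yawx -114.5 F [ 0.2  0.5 -0.5] w 0.0148 
off [ 4.438e+00 -2.472e+00 -3.000e-03] rot [ 1.000e-02 -1.000e-02  1.036e+01] q [-0.29  0.38  0.11  2.1  -0.07  0.66 -2.13]
```

View pics/z5.png

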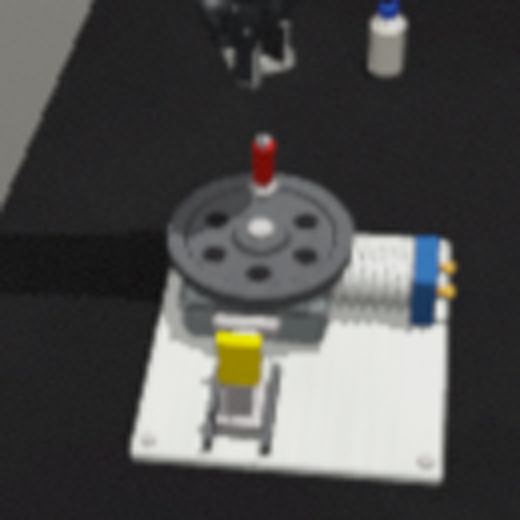

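The handle is still at 98.3° by image with r = 57.8 mm, and the brake tab hasn't moved. Moving behind the tab with closed fingers, jaw axis along the pump's x.

Request:
{"op": "drive_tool", "data": {"plan": [{"offset":[0.4,-0.22,0],"rot":[0,0,1],"claw":-1},{"offset":[0.8,-0.45,0],"rot":[0,0,2],"claw":-1},{"offset":[1.2,-0.67,0],"rot":[0,0,3],"claw":-1},{"offset":[1.6,-0.9,0],"rot":[0,0,4],"claw":-1},{"offset":[2.0,-1.12,0],"rot":[0,0,5],"claw":-1},{"offset":[2.5,-1.4,0],"rot":[0,0,6],"claw":-1},{"offset":[3.0,-1.67,0],"rot":[0,0,7],"claw":-1},{"offset":[3.5,-1.95,0],"rot":[0,0,8],"claw":-1},{"offset":[4.0,-2.23,0],"rot":[0,0,9],"claw":-1},{"offset":[4.44,-2.47,0],"rot":[0,0,10],"claw":-1},{"offset":[4.44,-2.47,0],"rot":[0,0,10.36],"claw":-1},{"offset":[4.44,-2.47,0],"rot":[0,0,10.36],"claw":-1}]}}

```text
t: 14.65
position: [0.5356, -0.1957, 0.1958]
eef_rot: [0.089, -3.137, -0.0]
force: [0.4, 0.9, -0.0]
width: 0.0
```

```bash
python3 -c "
from h import *
go([.5362,-.1949,.082],3.4)"
```

```text
t 14.65 p [ 0.5356 -0.1957  0.1958] yawx -176.7 F [ 0.4  0.9 -0. ] w 0.0 
off [-0.019  0.015  2.276] rot [ 0.   -0.03 -0.02] q [-0.04  0.47  0.42  2.   -0.28  0.72 -2.53]
```

Request:
{"op": "drive_tool", "data": {"plan": [{"offset":[0,0,0.5],"rot":[0,0,0],"claw":-1},{"offset":[0,0,1.0],"rot":[0,0,0],"claw":-1},{"offset":[0,0,1.5],"rot":[0,0,0],"claw":-1},{"offset":[0,0,2.0],"rot":[0,0,0],"claw":-1},{"offset":[0,0,2.2],"rot":[0,0,0],"claw":-1},{"offset":[0,0,2.25],"rot":[0,0,0],"claw":-1},{"offset":[0,0,2.25],"rot":[0,0,0],"claw":-1},{"offset":[0,0,2.25],"rot":[0,0,0],"claw":-1}]}}

```text
t: 15.45
position: [0.5374, -0.1952, 0.0857]
eef_rot: [-0.093, 3.139, -0.001]
force: [-0.1, 0.1, 0.0]
width: 0.0002
```

```bash
python3 -c "
from h import *
go([.5362,-.1949,.082],3.4)
o,p,M=pose();print(M.round(3))
im=manip.get_image('side');cv2.imwrite('pics/s6.png',im[:,:,::-1]);cv2.imwrite('pics/z6.png',cv2.resize(im[150:280,250:380,::-1],None,fx=4,fy=4,interpolation=cv2.INTER_CUBIC))"
```

```text
t 15.45 p [ 0.5374 -0.1952  0.0857] yawx -176.6 F [-0.1  0.1  0. ] w 0.0002 
off [0.024 0.007 0.074] rot [-0.01  0.02 -0.  ] q [ 0.05  0.63  0.31  2.07 -0.39  0.5  -2.44]
[[-0.998 -0.059  0.002]
 [-0.059  0.998 -0.   ]
 [-0.002 -0.001 -1.   ]]
```

View pics/z6.png

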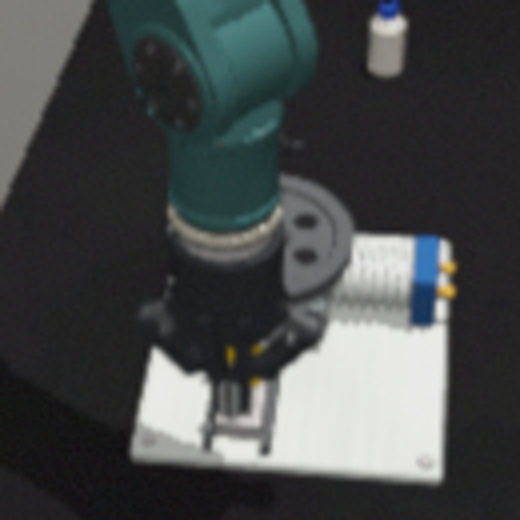

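The fingers are down in front of the tab, with yellow visible behind them at zoom (240,355). Pushing along tool +y, which is the pump's +y.

Request:
{"op": "drive_tool", "data": {"plan": [{"offset":[0,0.1,0],"rot":[0,0,0],"claw":-1},{"offset":[0,0.2,0],"rot":[0,0,0],"claw":-1},{"offset":[0,0.3,0],"rot":[0,0,0],"claw":-1},{"offset":[0,0.4,0],"rot":[0,0,0],"claw":-1},{"offset":[0,0.45,0],"rot":[0,0,0],"claw":-1},{"offset":[0,0.5,0],"rot":[0,0,0],"claw":-1},{"offset":[0,0.54,0],"rot":[0,0,0],"claw":-1},{"offset":[0,0.58,0],"rot":[0,0,0],"claw":-1},{"offset":[0,0.62,0],"rot":[0,0,0],"claw":-1},{"offset":[0,0.66,0],"rot":[0,0,0],"claw":-1}]}}

```text
t: 16.5
position: [0.5349, -0.1637, 0.0849]
eef_rot: [-0.091, 3.139, -0.004]
force: [-0.4, -5.4, -1.8]
width: 0.0
```

Request:
{"op": "drive_tool", "data": {"plan": [{"offset":[0,0.04,0],"rot":[0,0,0],"claw":-1},{"offset":[0,0.08,0],"rot":[0,0,0],"claw":-1},{"offset":[0,0.12,0],"rot":[0,0,0],"claw":-1},{"offset":[0,0.16,0],"rot":[0,0,0],"claw":-1},{"offset":[0,0.2,0],"rot":[0,0,0],"claw":-1},{"offset":[0,0.24,0],"rot":[0,0,0],"claw":-1}]}}

```text
t: 17.1
position: [0.5341, -0.1499, 0.0848]
eef_rot: [-0.092, 3.14, -0.0]
force: [0.6, -4.1, -1.2]
width: 0.0002
```

Request:
{"op": "drive_tool", "data": {"plan": [{"offset":[0,0.02,0],"rot":[0,0,0],"claw":-1},{"offset":[0,0.04,0],"rot":[0,0,0],"claw":-1},{"offset":[0,0.06,0],"rot":[0,0,0],"claw":-1}]}}

```text
t: 17.4
position: [0.5339, -0.147, 0.0848]
eef_rot: [0.092, -3.14, 0.0]
force: [0.1, -4.2, -2.2]
width: -0.0003
```

Request:
{"op": "drive_tool", "data": {"plan": [{"offset":[0,0.02,0],"rot":[0,0,0],"claw":-1},{"offset":[0,0.03,0],"rot":[0,0,0],"claw":-1},{"offset":[0,0.05,0],"rot":[0,0,0],"claw":-1}]}}

```text
t: 17.7
position: [0.5339, -0.1463, 0.0849]
eef_rot: [-0.091, 3.139, -0.004]
force: [-0.2, -7.7, -2.4]
width: 0.0001
```

Request:
{"op": "drive_tool", "data": {"plan": [{"offset":[0,0.02,0],"rot":[0,0,0],"claw":-1},{"offset":[0,0.04,0],"rot":[0,0,0],"claw":-1},{"offset":[0,0.04,0],"rot":[0,0,0],"claw":-1}]}}

```text
t: 18.0
position: [0.5338, -0.1462, 0.0849]
eef_rot: [-0.089, 3.138, -0.008]
force: [0.2, -10.0, -3.1]
width: -0.0003
```

Stalled at y = -0.146 while the force rose to 10 N, so the shoe is home. Backing off and lifting.

Request:
{"op": "drive_tool", "data": {"plan": [{"offset":[0,-0.2,0],"rot":[0,0,0],"claw":-1},{"offset":[0,-0.5,0],"rot":[0,0,0],"claw":-1},{"offset":[0,-0.8,0],"rot":[0,0,0],"claw":-1},{"offset":[0,-0.9,-0.5],"rot":[0,0,0],"claw":-1},{"offset":[0,-0.9,-1.3],"rot":[0,0,0],"claw":-1},{"offset":[0,-1.2,-2.1],"rot":[0,0,0],"claw":-1},{"offset":[0,-2.0,-2.5],"rot":[0,0,0],"claw":-1},{"offset":[0,-2.8,-2.5],"rot":[0,0,0],"claw":-1},{"offset":[0,-3.0,-2.5],"rot":[0,0,0],"claw":-1},{"offset":[0,-3.0,-2.5],"rot":[0,0,0],"claw":-1},{"offset":[0,-3.0,-2.5],"rot":[0,0,0],"claw":-1}]}}

```text
t: 19.1
position: [0.542, -0.291, 0.209]
eef_rot: [0.093, -3.139, -0.004]
force: [-0.2, 0.0, -0.3]
width: 0.0
```

```bash
python3 -c "
from h import *
st()
s=manip.get_image('side');t=manip.get_image('top')
cv2.imwrite('pics/s7.png',s[:,:,::-1]);cv2.imwrite('pics/t7.png',t[:,:,::-1])
for c in('red','yel'):
  for n,im,r in(('side',s,(280,150,380,280)),('top',t,(280,155,375,240))):
    try:
      a,q=blob(im,c,r);P=plane(n,*a,{'red':.107 if n=='side' else .115,'yel':.09 if n=='side' else .105}[c]);print(c,n,a,q[4],P.round(4),np.degrees(np.arctan2(P[1],P[0]-.525)))
    except Exception as e:print(c,n,e)
cv2.imwrite('pics/z7.png',np.hstack([cv2.resize(x[150:280,a:a+130,::-1],None,fx=3,fy=3,interpolation=cv2.INTER_CUBIC) for x,a in((s,250),(t,260))]))"
```

```text
t 19.10 p [ 0.542 -0.291  0.209] th 273.3 r 0.2915 Ft(resist) -0.2 Frad -0.0 Fz -0.3 w 0.0000 yaw -176.6
red side [317.04166667 189.5       ] 24 [0.5215 0.0612 0.107 ] 93.29766498859793
red top [294.71428571 207.14285714] 7 [0.5116 0.0555 0.115 ] 103.53285377876969
yel side [311.28125 239.53125] 32 [ 0.5392 -0.1494  0.09  ] -84.55690819144579
yel top [351.79411765 200.79411765] 34 [ 0.5312 -0.1293  0.105 ] -87.2541192139345
```

View pics/z7.png

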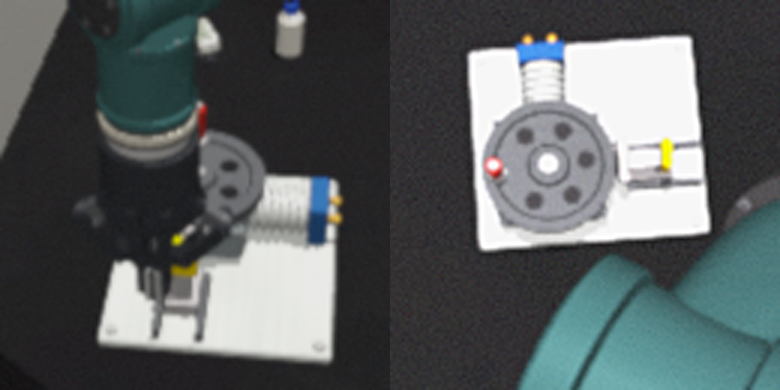

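View pics/t7.png

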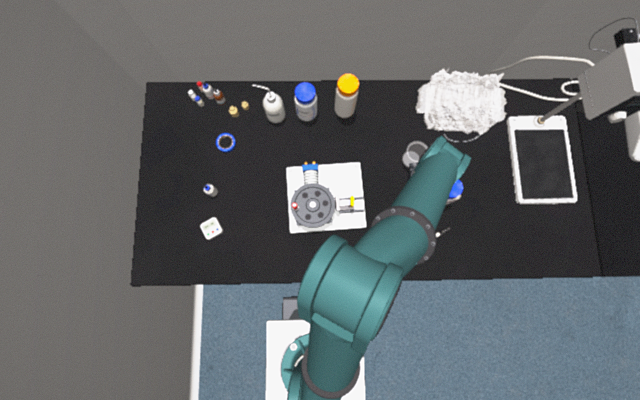

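Request:
{"op": "drive_tool", "data": {"plan": [{"offset":[0.7,0,-0.5],"rot":[0,0,0],"claw":-1},{"offset":[1.4,0,-0.5],"rot":[0,0,0],"claw":-1},{"offset":[2.1,-0.3,-0.5],"rot":[0,0,0],"claw":-1},{"offset":[2.4,-0.9,-0.5],"rot":[0,0,0],"claw":-1},{"offset":[2.4,-0.9,-0.5],"rot":[0,0,0],"claw":-1},{"offset":[2.4,-0.9,-0.5],"rot":[0,0,0],"claw":-1}]}}

```text
t: 19.8
position: [0.4254, -0.3434, 0.2347]
eef_rot: [0.093, -3.14, -0.002]
force: [0.1, 0.3, 0.0]
width: 0.0
```

```bash
python3 -c "
from h import *
st()
s=manip.get_image('side');t=manip.get_image('top')
cv2.imwrite('pics/s8.png',s[:,:,::-1]);cv2.imwrite('pics/t8.png',t[:,:,::-1])
S0=cv2.imread('pics/side0.png')[:,:,::-1].copy();T0=cv2.imread('pics/top0.png')[:,:,::-1].copy();S5=cv2.imread('pics/s5.png')[:,:,::-1].copy()
for nm,S,T in(('start',S0,T0),('released',S5,None),('now',s,t)):
  for c in('red','yel'):
    for n,im,r in(('side',S,(280,150,380,280)),('top',T,(280,155,375,240))):
      if im is None: continue
      a,q=blob(im,c,r);P=plane(n,*a,{'red':.107 if n=='side' else .115,'yel':.09 if n=='side' else .105}[c]);print(nm,c,n,a.round(2),q[4],P.round(4),np.degrees(np.arctan2(P[1],P[0]-.525)).round(1))
d=cv2.absdiff(s[130:290,250:400],S5[130:290,250:400]);
cv2.imwrite('pics/z8.png',np.hstack([cv2.resize(x[150:280,a:a+130,::-1],None,fx=3,fy=3,interpolation=cv2.INTER_CUBIC) for x,a in((s,250),(t,260))]))"
```

```text
t 19.80 p [ 0.4254 -0.3434  0.2347] th 253.8 r 0.3575 Ft(resist) 0.0 Frad -0.3 Fz 0.0 w 0.0000 yaw -176.6
start red side [300.48 209.58] 48 [ 0.4868 -0.0445  0.107 ] -130.6
start red top [326.4 216. ] 5 [ 0.4814 -0.0455  0.115 ] -133.8
start yel side [309.16 239.15] 132 [ 0.5328 -0.1488  0.09  ] -87.0
start yel top [357.14 200.59] 37 [ 0.5316 -0.1467  0.105 ] -87.4
released red side [315.38 190.11] 55 [0.5166 0.0572 0.107 ] 98.3
released yel side [309.18 239.2 ] 133 [ 0.5329 -0.149   0.09  ] -87.0
now red side [315.43 190.04] 54 [0.5167 0.0575 0.107 ] 98.2
now red top [294.71 207.14] 7 [0.5116 0.0555 0.115 ] 103.5
now yel side [309.85 234.85] 143 [ 0.5317 -0.1312  0.09  ] -87.1
now yel top [351.79 200.79] 34 [ 0.5312 -0.1293  0.105 ] -87.3
```

View pics/z8.png

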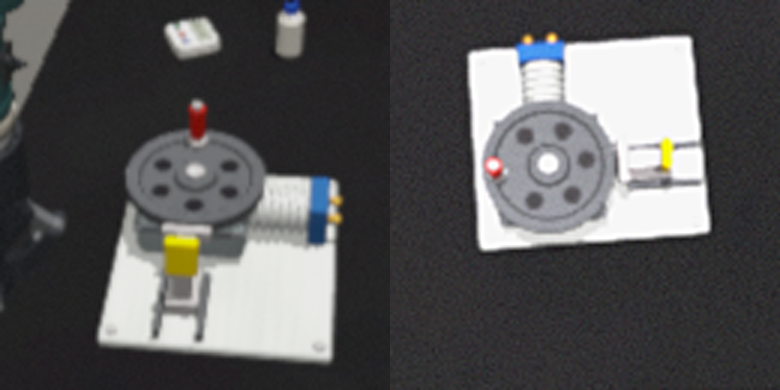

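View pics/s8.png

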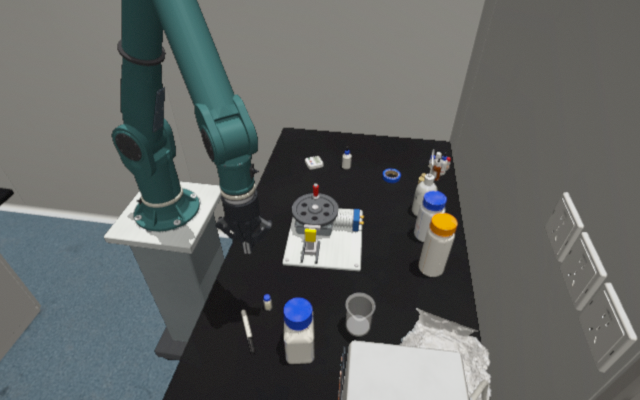

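The wheel is unchanged at 98.2°, and bystanders look untouched. The tab moved about 17.5 mm by image, ±1 mm, a bit under the nominal 20 mm, though the push had stalled hard. There is plenty of time, so I'll push again, lower and a little firmer, to be sure.

Request:
{"op": "drive_tool", "data": {"plan": [{"offset":[-0.6,0.6,0],"rot":[0,0,0],"claw":-1},{"offset":[-1.3,1.1,0.2],"rot":[0,0,0],"claw":-1},{"offset":[-2.0,1.7,0.3],"rot":[0,0,0],"claw":-1},{"offset":[-2.25,2.3,0.3],"rot":[0,0,0],"claw":-1},{"offset":[-2.25,2.8,0.5],"rot":[0,0,0],"claw":-1},{"offset":[-2.25,2.8,1.2],"rot":[0,0,0],"claw":-1},{"offset":[-2.25,2.8,2.0],"rot":[0,0,0],"claw":-1},{"offset":[-2.25,2.8,2.8],"rot":[0,0,0],"claw":-1},{"offset":[-2.25,2.8,3.1],"rot":[0,0,0],"claw":-1},{"offset":[-2.25,2.8,3.1],"rot":[0,0,0],"claw":-1},{"offset":[-2.25,2.8,3.1],"rot":[0,0,0],"claw":-1}]}}

```text
t: 21.0
position: [0.5303, -0.1977, 0.0806]
eef_rot: [-0.094, 3.139, -0.0]
force: [0.9, -1.6, -0.7]
width: -0.0
```

```bash
python3 -c "
from h import *
go([.534,-.1462,.076],3.4)"
```

```text
t 21.0 p [ 0.5303 -0.1977  0.0806] yawx -176.6 F [ 0.9 -1.6 -0.7] w -0.0 
off [-0.134  1.024  0.091] rot [-0.    0.01  0.  ] q [ 0.06  0.63  0.31  2.08 -0.4   0.48 -2.42]
```

Request:
{"op": "drive_tool", "data": {"plan": [{"offset":[-0.1,0.2,0.08],"rot":[0,0,0],"claw":-1},{"offset":[-0.13,0.4,0.08],"rot":[0,0,0],"claw":-1},{"offset":[-0.13,0.6,0.08],"rot":[0,0,0],"claw":-1},{"offset":[-0.13,0.75,0.08],"rot":[0,0,0],"claw":-1},{"offset":[-0.13,0.88,0.08],"rot":[0,0,0],"claw":-1},{"offset":[-0.13,0.95,0.08],"rot":[0,0,0],"claw":-1},{"offset":[-0.13,1.0,0.08],"rot":[0,0,0],"claw":-1},{"offset":[-0.13,1.04,0.08],"rot":[0,0,0],"claw":-1},{"offset":[-0.13,1.06,0.08],"rot":[0,0,0],"claw":-1}]}}

```text
t: 21.9
position: [0.5329, -0.1464, 0.0759]
eef_rot: [-0.09, 3.139, -0.004]
force: [0.4, -4.9, -1.7]
width: 0.0
```

Request:
{"op": "drive_tool", "data": {"plan": [{"offset":[0,0.04,0],"rot":[0,0,0],"claw":-1},{"offset":[0,0.08,0],"rot":[0,0,0],"claw":-1},{"offset":[0,0.12,0],"rot":[0,0,0],"claw":-1},{"offset":[0,0.12,0],"rot":[0,0,0],"claw":-1}]}}

```text
t: 22.3
position: [0.5329, -0.1464, 0.0761]
eef_rot: [-0.083, 3.137, -0.016]
force: [0.2, -13.6, -5.2]
width: -0.0001
```

Request:
{"op": "drive_tool", "data": {"plan": [{"offset":[0,0.04,0],"rot":[0,0,0],"claw":-1},{"offset":[0,0.08,0],"rot":[0,0,0],"claw":-1},{"offset":[0,0.12,0],"rot":[0,0,0],"claw":-1},{"offset":[0,0.12,0],"rot":[0,0,0],"claw":-1}]}}

```text
t: 22.7
position: [0.533, -0.1463, 0.0763]
eef_rot: [-0.077, 3.134, -0.028]
force: [0.6, -23.0, -8.7]
width: -0.0003
```

It's a hard stop: 23 N with no further travel. The shoe is home. Backing off.

Request:
{"op": "drive_tool", "data": {"plan": [{"offset":[0,-0.2,0],"rot":[0,0,0],"claw":-1},{"offset":[0,-0.5,0],"rot":[0,0,0],"claw":-1},{"offset":[0,-0.9,0],"rot":[0,0,0],"claw":-1},{"offset":[0,-1.1,-0.5],"rot":[0,0,0],"claw":-1},{"offset":[0,-1.1,-1.3],"rot":[0,0,0],"claw":-1},{"offset":[0,-1.2,-2.1],"rot":[0,0,0],"claw":-1},{"offset":[0.3,-1.5,-2.8],"rot":[0,0,0],"claw":-1},{"offset":[1.0,-2.0,-3],"rot":[0,0,0],"claw":-1},{"offset":[1.7,-2.6,-3],"rot":[0,0,0],"claw":-1},{"offset":[2.2,-3.2,-3],"rot":[0,0,0],"claw":-1},{"offset":[2.2,-3.6,-3],"rot":[0,0,0],"claw":-1},{"offset":[2.2,-3.6,-3],"rot":[0,0,0],"claw":-1}]}}

```text
t: 23.9
position: [0.432, -0.3219, 0.2265]
eef_rot: [-0.085, 3.139, -0.003]
force: [0.1, -0.3, 0.0]
width: 0.0004
```

```bash
python3 -c "
from h import *
st()
s=manip.get_image('side');t=manip.get_image('top')
cv2.imwrite('pics/s9.png',s[:,:,::-1])
for c in('red','yel'):
    for n,im,r in(('side',s,(280,150,380,280)),('top',t,(280,155,375,240))):
      a,q=blob(im,c,r);P=plane(n,*a,{'red':.107 if n=='side' else .115,'yel':.09 if n=='side' else .105}[c]);print(c,n,a.round(2),q[4],P.round(4),np.degrees(np.arctan2(P[1],P[0]-.525)).round(1))
S0=cv2.imread('pics/side0.png')[:,:,::-1]
d=(cv2.absdiff(s,S0.copy()).max(2)>50).astype(np.uint8);d[:,:285]=0
n,l,stt,c=cv2.connectedComponentsWithStats(d);print([(x.tolist()) for x in stt[1:] if x[4]>8])
cv2.imwrite('pics/z9.png',cv2.resize(s[150:280,250:380,::-1],None,fx=4,fy=4,interpolation=cv2.INTER_CUBIC))"
```

```text
t 23.90 p [ 0.432  -0.3219  0.2265] th 253.9 r 0.3350 Ft(resist) 0.2 Frad 0.2 Fz 0.0 w 0.0004 yaw -176.9
red side [315.43 190.04] 54 [0.5167 0.0575 0.107 ] 98.2
red top [294.71 207.14] 7 [0.5116 0.0555 0.115 ] 103.5
yel side [309.88 234.77] 145 [ 0.5317 -0.1309  0.09  ] -87.0
yel top [351.79 200.79] 34 [ 0.5312 -0.1293  0.105 ] -87.3
[[313, 183, 6, 15, 68], [311, 200, 4, 3, 10], [298, 203, 8, 14, 77], [303, 224, 18, 15, 174], [304, 241, 12, 5, 46], [306, 250, 7, 2, 13], [310, 252, 6, 3, 9], [304, 256, 12, 4, 41]]
```

View pics/s9.png

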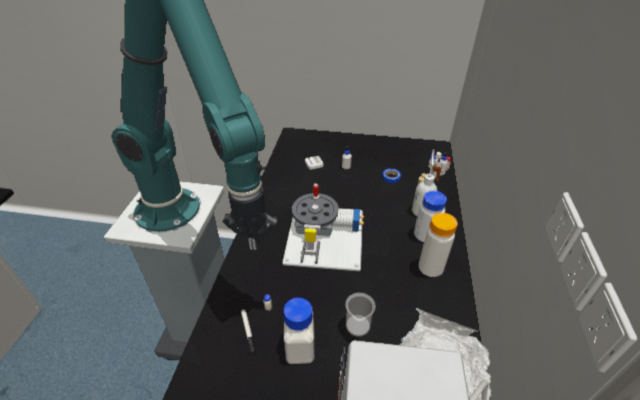

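The handle is still at 98.2°, the tab is fully in, and the only changes from the start picture are at the pump. The arm is clear, so I'm handing in.

```bash
python3 -c "
from cell import manip
print(manip.hand_in())"
```

```text
the job is handed in; nothing more can be done
None
```

The flywheel is over compression with the handle released, the brake is in, and the job was handed in at about 24 s of the 67 s. No verdict was reported.

- **Flywheel:** I turned the handle clockwise from about 229° to 98° in the world frame with a 20 N grip, the gripper's minimum. The resistance was about 2.5 N, climbed to 10.9 N near 116°, then dropped back to 2.7 N. That puts dead centre at about 109°, so the wheel rests roughly 11° past it. I let go there, and the handle's angle in the pictures stayed at 98.3° before and 98.2° after braking.
- **Brake:** I pushed the tab in until it stopped. A second, firmer push to 23 N gave no more travel, so I take the shoe to be home.
- **One disagreement:** by camera the tab moved only 17.5 to 18 mm (±1 mm), against the nominal 20 mm and the 18.5 mm required. By the gripper's position it ended about 130 mm from the shaft, which is what 20 mm of travel gives. I trusted that and the hard stop over the camera.
- **Rest of the bench:** the before-and-after pictures differ only at the pump in the part I compared. The strip on the left of the picture, where the arm stands, was left out of that comparison, and it holds the vial and pen. They look unmoved by eye. The arm was clear of everything at hand-in.

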